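# Release the eccentric lock and run the specimen carriage in under the microscope

### The arm

A 7-joint arm with a two-finger parallel gripper is mounted at the origin on the work surface. World frame = base frame: x ahead of the robot, y to its left, z up, the work surface at z = 0. Lengths are in m, angles in rad, forces in N, time in s.
With the tool pointing down it reaches from about 0.425 to 0.95 m from the base axis. Payload 16.7 kg.
Tool frame: the origin (TCP) lies at the very end of the fingers, on their centre line; the grasp point (between the pads) lies 19 mm behind it; x points along the fingers, y is the direction in which the jaws open and shut, and the axes are right-handed (so a half turn about x gives the same grasp; the last joint's range is limited). The gripper opens to 94 mm and grips with 3 to 60 N. Pads are 16 mm wide; open, the fingers measure 119 mm over their backs; the gripper's body (75 mm by 177 mm) begins 78 mm behind the grasp point.
Start: joints at [1.123, 0.426, 0.074, 1.606, -0.034, 1.111, -0.067], TCP at [0.198, -0.645, 0.205] pointing down, gripper open.
Joint ranges: [-2.85, 2.85], [-0.5, 2.14], [-1.23, 1.37], [0.21, 2.46], [-1.02, 4.16], [0.16, 2.05], [-2.73, 2.73]. Speed limits (rad/s): [1.89, 1.89, 2.39, 2.39, 3.01, 3.01, 3.01].

### API

Orientations are given as a unit quaternion [w, x, y, z].
In Python, from station import env gives the robot as it stands.
- The arm moves only by the tool apply_moves, never from a script. Its argument "steps" is one flat list of numbers, 4 for each row, row after row: the shift along the tool's x, y, z in m, then the turn about the tool's x in degrees. In form: [x, y, z, yaw, x, y, z, yaw, ...]. A call has 1 to 10 rows; each row is the pose to reach, as a shift and turn from the pose commanded when the call began, along the tool's axes at that moment; what a row does not reach only later rows make up. A row lasts 1/10 s, in which the tool goes at most 50 mm and 8.59 degrees, less where a joint would pass 70% of its speed; a pose out of reach is approached as far as the arm can. A call with a gripper value outside its range is refused whole. "fingers" is the closure, from -1 (fully open) to 1 (shut), set as the call begins (left out, the last holds). The fingers move at their own pace and stop on an object; "squeeze" is the grip in N (left out, the last holds). Time passes only in rows, so rows that repeat a pose let the fingers close. It gives the time, the measured TCP pose, the force and the opening at its end, in the units of the state.
- env.sense(): the state, without advancing time (a new reading comes with each control period).
- env.capture(name): name is "scene" or "top" or "wrist"; returns a dict with "color" (384x512x3 uint8, blue, green, red), "vfov" (degrees; the focal length in pixels is half the picture's height over the tangent of half this angle, whatever the lens; pixels are square), "cx", "cy" (the principal point, pixels), "k1" (the pictures are not rectified: a ray, as slopes to the right and down, at radius r is drawn at 1 + k1 r^2 times it, then the intrinsics apply), "pose" (4x4, takes a point from camera to world coordinates); the wrist camera has in their place "mount" (4x4, takes a point from camera to tool coordinates, whose origin is the TCP and whose axes are the tool frame's). Camera axes: x right, y down, z forward; pixel columns grow to the right and rows downward; lengths in m; the calibration is good to about 2 mm. A picture is of the moment at which its call begins: read the wrist's pose just before it. There is no depth.
- env.job_done(): hands the job in, once; it reports no verdict.
Trained networks look in a picture, given as the dict that the camera call returned (one of the last four; its "shot" number tells which), for a name from the list of things; names that differ only in an ending like _2 or _b are one class to them, and where a whole thing is asked for, a point or a joint stands for the part that bears it (a point fixed in the world has none). Each returns a list of dicts, best first, with "confidence" (0 to 1); they miss things now and then, are a little off and sometimes report something else, mostly with a low value. They report only what shows in the picture. A call takes as long as a camera call. They do not tell look-alikes from the thing itself.
- env.regions_of(picture, name): "region" (384x512 bool, what is visible of it) and "pixel" ([column, row] in pixels, amid what is visible of it).
The state is a dict: "t": time; "joint_positions": joint angles; "qvel": joint speeds; "effort": joint torques, N m; "tcp_pos": TCP position; "ee_rot": TCP orientation; "wrist_force": force on the tool from outside, world axes, zero at the start; "moment": the same for the moment, N m; "finger_gap": opening from 0.0 (shut) to 1.0 (fully open).
Only numpy, scipy, OpenCV 4.12 (cv2) and the standard library are available. Lean on these libraries where they do the work, as an engineer would, in place of code of your own. Each camera call takes 0.05 s, during which the arm holds its last target. There are 200 camera calls.

### The job

With a fingertip, push the red-knobbed lever round until the brass cam is at its low point (knob over the green dot), and only then push the blue plate of the specimen carriage forward until it is fully home under the lens. The petri dish just rides along in its seat and is not lifted, the cam stays at its low point, and all the other things on the table are left where they stand.

Things in the scene. Friction and masses are not known exactly. Their poses are not given: they have to be found in the camera images.
- viewer: the whole microscope stand, fixed. Origin on the table; +x is 'forward', the way the carriage slides in under the lens; +y is left of that, +z up. Dark base plate 12 mm thick, x -130 to 235 mm, y -205 to 70 mm. The white microscope, 340 mm high, stands on the plate's front end (limb at x = 190 mm, y = 0). The carriage runs along y = 0; the cam's axis is at x = 30, y = -125 mm.
- cam (a joint): angle (rad) of the brass eccentric cam (disc 60 mm across, 20 mm off-centre): 0 = low point (thin side towards the carriage's follower arm); grows clockwise seen from above, starts at 1.6 to 2.2, so turn it counter-clockwise. A stop at -0.10 ends its travel; resting on it still counts as low. Stiff (0.25 N m, 3 to 4 N at the knob), no spring, stays where it is left.
- cam_axis (a point): point on the cam's upright axis, 48 mm above the table
- cam_knob (a point): centre of the top of the lever's red knob: an upright round post 18 mm across, from 50 mm (top of the 14 mm wide steel lever bar) to 95 mm above the table. It circles the cam axis at a radius of 75 mm. The carriage's brass follower arm, near the knob's starting place, has its top only 34 mm above the table.
- low_mark (a point): green dot, 26 mm across, on the base plate (13 mm above the table): the knob is straight above it when the cam is at its low point
- lens_tip (a point): lower end of the microscope's lens, 118 mm above the table; the microscope's head and lens overhang the carriage here, 62 mm wide and reaching up to 32 mm further back (-x of viewer) than this point
- carriage (a joint): how far (m) the specimen carriage has slid forward: it starts at 0 to 0.004; 0.045 = fully home against its end stop, the dish then under the lens. Slides stiffly (about 3 N), no spring. With the cam at its start the carriage is blocked after 15 to 26 mm.
- push_face (a point): centre of the rear face of the carriage's blue push plate: an upright plate 76 mm wide, 10 mm thick, from 26 to 86 mm above the table (this point is 61 mm above the table); push it here, forward (+x of viewer). Nothing stands within 70 mm behind it.
- seat (a point): centre of the dish's seat on the carriage deck, 26 mm above the table: a square 74 mm recess with walls 6 mm high. It lies 125 mm forward of push_face.
- dish: a closed petri dish with a green specimen, 66 mm across, 14 mm high, loose in the carriage's recess with about 4 mm of play; origin at the centre of its underside. It rides along.
- jar: a specimen jar with a white cap, 48 mm across, 65 mm high, standing on the table just beside the base plate, on the other side of the carriage from the cam; a bystander, origin at the centre of its underside
- dropper: an amber dropper bottle, 32 mm across, 75 mm high, standing behind the base plate on the cam's side; a bystander, origin at the centre of its underside
- tumbler: a drinking glass, 68 mm across, 110 mm high; a bystander, origin at the centre of its underside
- spare_dish: a second closed petri dish, 66 mm across, 14 mm high, on the table; a bystander, origin at the centre of its underside
- seed_jar: a green glass jar with a brass cap, 60 mm across, 80 mm high; a bystander, origin at the centre of its underside
- slide_box: a wooden slide box, 100 x 170 x 35 mm; a bystander, origin at the centre of its underside
- brush: a brush, 170 mm long, lying on the table; a bystander, origin at the centre of its underside (about mid-length)
There are look-alikes about, which are no part of the job. What is shaped like the dish but brown or orange is not meant.

How it is judged:
By the outcome, as a careful person would: the job done as asked, in the order asked, and still so for the second after the job is handed in, with the robot touching nothing.
It also fails if it takes over 64 s, if anything falls off the work surface, if the arm or the gripper's body presses on something with over 40 N, if the wrist force passes 120 N, or if a joint passes its speed limit or range.

## Working session

There is one attempt and no reset: what is moved stays moved. The work goes in short steps, Python scripts to look and compute and a tool call to move; the robot and the scene stay as the last step left them, time stands still between calls to the robot, and variables do not carry over. Pictures are saved under pics/ and viewed, about 8 in all and at most 12, crops included, and the job is handed in when it is done.

Besides the shell and the picture viewer there is one more tool, called after ">>>" as a command line: name --argument value ..., lists and objects as JSON in quotes. apply_moves: Moves the arm, as the interface text tells. Its arguments: {"type":"object","properties":{"steps":{"type":"array","items":{"type":"number"}},"fingers":{"type":"number"},"squeeze":{"type":"number"}},"required":["steps"]}

```bash
mkdir -p pics; ls
cat > h.py <<'E'
import numpy as np, cv2
from station import env
def ray(p,u,v):
    h=p["color"].shape[0]; f=h/2/np.tan(np.radians(p["vfov"])/2)
    d=np.array([(u-p["cx"])/f,(v-p["cy"])/f]); s=d.copy()
    for _ in range(30): s=d/(1+p["k1"]*(s@s))
    return np.array([s[0],s[1],1.])
def hit(p,T,u,v,z):
    r=T[:3,:3]@ray(p,u,v); o=T[:3,3]; return o+r*(z-o[2])/r[2]
def proj(p,T,X):
    c=T[:3,:3].T@(np.array(X)-T[:3,3]); s=c[:2]/c[2]; s=s*(1+p["k1"]*(s@s))
    f=p["color"].shape[0]/2/np.tan(np.radians(p["vfov"])/2)
    return np.array([p["cx"]+f*s[0],p["cy"]+f*s[1]])
E
python3 - <<'E'
from h import *
s=env.sense(); print(s["t"],s["tcp_pos"],s["ee_rot"],s["wrist_force"])
for n in ["top","scene"]:
    p=env.capture(n); T=np.array(p["pose"]); cv2.imwrite(f"pics/{n}1.png",p["color"]); print(n,p["vfov"],p["k1"],T[:3,3].round(3))
    for k,z in [("cam_knob",.095),("low_mark",.013),("push_face",.061),("dish",.04),("jar",.065),("dropper",.075),("tumbler",.11),("seed_jar",.08),("spare_dish",.014),("viewer",.1),("slide_box",.035)]:
        for r in env.regions_of(p,k)[:2]:
            px=r["pixel"]; print(k,round(r["confidence"],2),np.round(px),int(np.sum(r["region"])),hit(p,T,*px,z)[:2].round(3))
E
```

```text
pics
0.0 [ 0.19790085 -0.64490024  0.20479762] [-0.10445997 -0.69919171 -0.10531398  0.69937689] [-0.36598453 -0.58712112 -0.51335544]
top 57.748478750488246 0.028476953977551032 [0.35  0.004 1.301]
cam_knob 0.67 [237. 210.] 258 [0.507 0.068]
low_mark 0.62 [251. 192.] 7543 [0.587 0.018]
push_face 0.74 [226. 176.] 906 [0.637 0.111]
push_face 0.72 [167. 230.] 254 [0.438 0.316]
dish 0.71 [243. 170.] 215 [0.666 0.049]
dish 0.66 [284. 133.] 234 [ 0.813 -0.104]
jar 0.57 [225. 136.] 179 [0.791 0.118]
dropper 0.45 [181. 224.] 50 [0.458 0.264]
tumbler 0.55 [133. 194.] 432 [0.56  0.425]
tumbler 0.3 [241. 170.] 199 [0.649 0.055]
seed_jar 0.8 [162. 147.] 285 [0.739 0.347]
seed_jar 0.68 [253. 194.] 7418 [0.569 0.01 ]
spare_dish 0.39 [225. 177.] 960 [0.644 0.12 ]
viewer 0.61 [252. 190.] 7407 [0.579 0.016]
slide_box 0.94 [371. 249.] 1400 [ 0.38  -0.411]
scene 43.655034214205315 -0.09291761216366831 [1.476 0.703 0.971]
cam_knob 0.57 [295. 209.] 409 [0.569 0.117]
cam_knob 0.41 [331. 295.] 825 [0.783 0.37 ]
low_mark 0.57 [255. 215.] 9430 [ 0.585 -0.018]
push_face 0.74 [277. 244.] 1405 [0.689 0.143]
dish 0.89 [256. 234.] 291 [0.676 0.056]
dish 0.85 [181. 247.] 355 [ 0.847 -0.077]
jar 0.81 [246. 269.] 417 [0.819 0.139]
dropper 0.46 [359. 229.] 216 [0.514 0.298]
tumbler 0.83 [391. 265.] 1037 [0.62  0.441]
seed_jar 0.75 [332. 295.] 789 [0.769 0.364]
spare_dish 0.88 [380. 238.] 301 [0.447 0.339]
viewer 0.69 [251. 214.] 9715 [0.669 0.034]
slide_box 0.65 [194. 141.] 648 [ 0.404 -0.457]
slide_box 0.38 [254. 213.] 9305 [ 0.599 -0.009]
```

Run:
```python
import cv2
a=cv2.imread("pics/top1.png")[100:270,120:330]; b=cv2.imread("pics/scene1.png")[110:330,140:420]
a=cv2.resize(a,(720,583),interpolation=cv2.INTER_CUBIC); b=cv2.resize(b,(760,597),interpolation=cv2.INTER_CUBIC)
cv2.imwrite("pics/a1.png",a); cv2.imwrite("pics/b1.png",b)
```

```text
(no output)
```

View pics/a1.png

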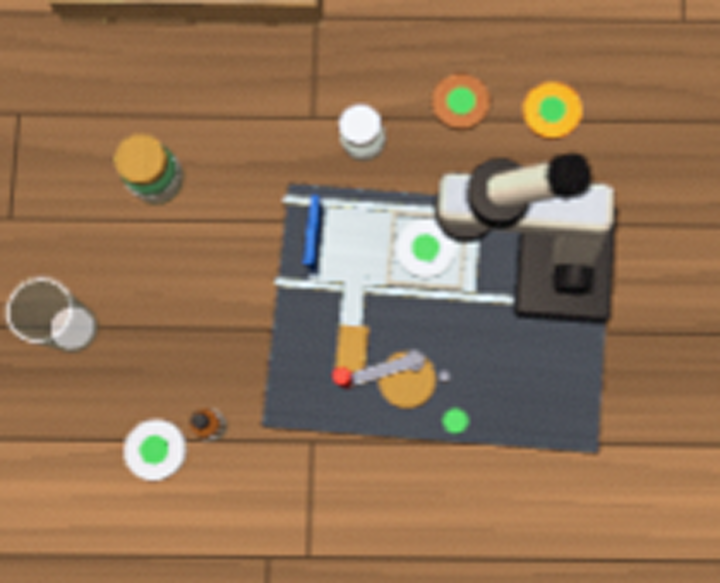

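View pics/b1.png

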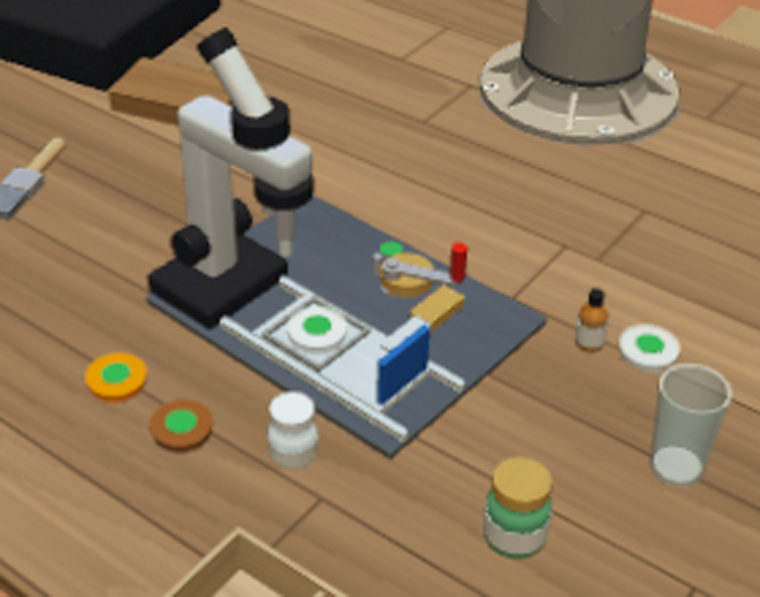

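The top view shows the knob at crop pixel (343,377), the green dot at (455,420), the blue plate at (312,232), the white dish at (425,248) in the seat, and the microscope on the right. The possible mix-ups are:
- **Dishes:** the orange one (552,108) and brown one (460,100) are look-alikes, and the white one at (155,450) is the spare.
- **Green dot:** the dish specimens are also green, but the low mark is the dot on the base plate.
- **Knob and blue plate:** each is the only one of its kind.

Next I'll fit the stand's pose.

Run:
```python
from h import *
from scipy.optimize import least_squares
from scipy.spatial.transform import Rotation as R
pt=env.capture("top"); ps=env.capture("scene"); Tt=np.array(pt["pose"]); Ts=np.array(ps["pose"])
a=lambda u,v:(u/3.4286+120-.4,v/3.4286+100-.4); b=lambda u,v:(u/2.714+140-.4,v/2.714+110-.4)
def cen(p,lo,hi,roi):
    x0,y0,x1,y1=roi; h=cv2.cvtColor(p["color"],cv2.COLOR_BGR2HSV)[y0:y1,x0:x1]
    m=cv2.inRange(h,lo,hi); n,l,s,c=cv2.connectedComponentsWithStats(m); i=1+np.argmax(s[1:,4]); return c[i]+[x0,y0],s[i,4]
dot=cen(pt,(45,100,80),(85,255,255),(240,212,266,232)); kn=cen(pt,(0,170,100),(6,255,255),(205,195,235,225)); print(dot,kn)
L=np.array([(-.130,.07,.012),(-.130,-.205,.012),(.235,-.205,.012)]);
obs=[(pt,Tt,(-.13,.07,.012),a(288,185)),(pt,Tt,(-.13,-.205,.012),a(263,428)),(pt,Tt,(.235,-.205,.012),a(599,452)),
(ps,Ts,(-.13,.07,.012),b(391,455)),(ps,Ts,(-.13,-.205,.012),b(546,322)),(ps,Ts,(.235,.07,.012),b(150,298))]
def W(q,P):
    c,s=np.cos(q[2]),np.sin(q[2]); return np.array([q[0]+c*P[0]-s*P[1],q[1]+s*P[0]+c*P[1],P[2]])
f=lambda q:np.concatenate([proj(p,T,W(q,P))-o for p,T,P,o in obs])
r=least_squares(f,[.64,-.02,-1.55]); q=r.x; print(q.round(4),r.fun.round(1))
def V(w): 
    d=np.array(w[:2])-q[:2]; c,s=np.cos(q[2]),np.sin(q[2]); return np.array([c*d[0]+s*d[1],-s*d[0]+c*d[1]])
for n,X in [("dot",hit(pt,Tt,*dot[0],.013)),("knob",hit(pt,Tt,*kn[0],.09)),("push",hit(pt,Tt,*a(312,232),.061)),("dish",hit(pt,Tt,*a(425,248),.04)),("dropper",hit(pt,Tt,*a(202,420),.075)),("jar",hit(pt,Tt,*a(360,124),.065))]: print(n,X[:2].round(4),V(X).round(4))
s=env.sense(); Rt=R.from_quat(np.roll(s["ee_rot"],-1)).as_matrix(); print(Rt.round(3)); print("yaw tool y",np.degrees(np.arctan2(Rt[1,1],Rt[0,1])))
p=env.capture("wrist"); print(np.array(p["mount"]).round(3),p["vfov"])
```

```text
(array([252.3255814, 222.1627907]), np.int32(43)) (array([219.5, 209.5]), np.int32(16))
[ 0.6614  0.0794 -1.6388] [-0.2 -1.1 -0.8 -0.5 -0.1  0.1  0.3 -0.2  1.3 -1.7 -1.7 -0.6]
dot [0.4739 0.0134] [ 0.0786 -0.1825]
knob [0.5098 0.1282] [-0.0384 -0.1546]
push [0.6693 0.1683] [-0.0893  0.0018]
dish [0.658  0.0479] [ 0.0316 -0.0012]
dropper [0.4659 0.2722] [-0.1791 -0.2081]
jar [0.7896 0.1198] [-0.049   0.1252]
[[-0.     0.293 -0.956]
 [ 0.    -0.956 -0.293]
 [-1.    -0.     0.   ]]
yaw tool y -72.93922610607261
[[-0.    -0.259  0.966 -0.179]
 [ 1.     0.001  0.001 -0.   ]
 [-0.001  0.966  0.259 -0.074]
 [ 0.     0.     0.     1.   ]] 64.28632454750685
```

>>> apply_moves --steps '[0,-0.035,-0.033,-7,0,-0.07,-0.065,-14,0,-0.105,-0.098,-21,0,-0.14,-0.13,-28,0,-0.175,-0.163,-35,0,-0.21,-0.196,-42,0,-0.245,-0.228,-49,0,-0.28,-0.261,-56,0,-0.315,-0.293,-63,0,-0.35,-0.326,-69]' --fingers 1 --squeeze 20

```text
t: 2.35
tcp_pos: [0.4074, -0.2134, 0.2059]
ee_rot: [0.484, 0.516, 0.483, -0.516]
wrist_force: [0.4, -0.8, 0.4]
finger_gap: 0.186
```

>>> apply_moves --steps '[0,0.018,-0.044,0,0,0.036,-0.089,0,0,0.054,-0.133,0,0,0.072,-0.177,0,0,0.09,-0.221,0,0,0.108,-0.266,0,0,0.126,-0.31,0,0,0.144,-0.354,0,0,0.144,-0.354,0,0,0.144,-0.354,0]'

```text
t: 3.35
tcp_pos: [0.5749, 0.1294, 0.2051]
ee_rot: [-0.483, -0.516, -0.483, 0.516]
wrist_force: [-0.5, -0.4, -0.1]
finger_gap: 0.006
```

```bash
cat >> h.py <<'E'
from scipy.spatial.transform import Rotation as R
def wrist():
    s=env.sense(); p=env.capture("wrist"); T=np.eye(4); T[:3,:3]=R.from_quat(np.roll(s["ee_rot"],-1)).as_matrix(); T[:3,3]=s["tcp_pos"]
    return s,p,T@np.array(p["mount"]),T
def cen(p,lo,hi,roi=(0,0,512,384),k=3):
    x0,y0,x1,y1=roi; h=cv2.cvtColor(p["color"],cv2.COLOR_BGR2HSV)[y0:y1,x0:x1]
    m=cv2.inRange(h,lo,hi); n,l,s,c=cv2.connectedComponentsWithStats(m); i=1+np.argsort(-s[1:,4])[:k]
    return [((c[j]+[x0,y0]).round(1),s[j]+[x0,y0,0,0,0]) for j in i]
E
python3 - <<'E'
from h import *
s,p,C,T=wrist(); print(s["t"],s["tcp_pos"],T[:3,:3].round(3).tolist(),s["finger_gap"])
cv2.imwrite("pics/w1.png",p["color"])
print("green",[(c,b,hit(p,C,*c,.013)[:2].round(4)) for c,b in cen(p,(45,100,60),(85,255,255))])
print("red",[(c,b,hit(p,C,*c,.095)[:2].round(4)) for c,b in cen(p,(0,170,80),(6,255,255))])
print("blue",[(c,b,hit(p,C,*c,.08)[:2].round(4)) for c,b in cen(p,(100,150,60),(125,255,255))])
E
```

```text
3.35 [0.57490174 0.12938    0.20510569] [[-0.001, 0.998, -0.067], [0.0, -0.067, -0.998], [-1.0, -0.001, -0.0]] 0.005870616818085032
green [(array([332. , 239.6]), array([320, 229,  25,  23, 439]), array([0.6636, 0.033 ])), (array([463.8, 248.8]), array([452, 238,  25,  22, 416]), array([0.8367, 0.0088])), (array([120.9,   3.7]), array([108,   0,  26,  10, 193]), array([0.4375, 0.3232]))]
red [(array([196.9, 190.9]), array([186, 179,  23,  24, 355]), array([0.5132, 0.131 ]))]
blue [(array([353.3, 145.3]), array([313, 141,  75,   9, 565]), array([0.6697, 0.1636]))]
```

View pics/w1.png

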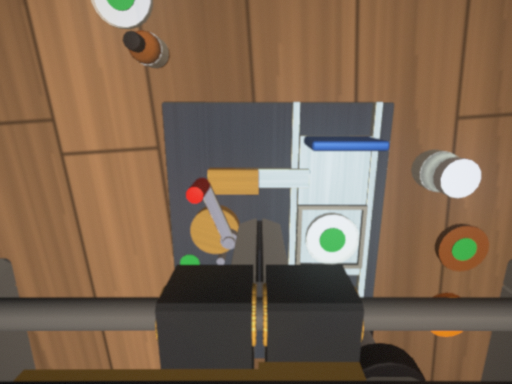

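The wrist view shows the knob top at about (195,195), the cam axis at (229,242), the rear plate corners at (163,102) and (392,102), and the dish in its seat at (332,240). I'll refine the pose from these.

Run:
```python
from h import *
from scipy.optimize import least_squares
s,p,C,T=wrist()
cs=[((-.13,-.205,.012),(163,102)),((-.13,.07,.012),(392,102))]
print([np.round(hit(p,C,*o,P[2])[:2],4) for P,o in cs])
w=[hit(p,C,*o,P[2])[:2] for P,o in cs]; d=w[1]-w[0]; print("len",np.linalg.norm(d),"yaw y",np.arctan2(d[1],d[0]))
th=np.arctan2(d[1],d[0])-np.pi/2; ax=np.array([np.cos(th),np.sin(th)]); ay=np.array([-ax[1],ax[0]])
o=(w[0]+w[1])/2+.13*ax+.0675*ay; print("q",o.round(4),th)
A=o+.03*ax-.125*ay; k=hit(p,C,195,195.5,.095)[:2]; g=hit(p,C,190,262,.013)[:2]
print("axis",A.round(4),"axis img",hit(p,C,229,242,.055)[:2].round(4),"knob",k.round(4),np.linalg.norm(k-A))
V=lambda w:np.array([(w-o)@ax,(w-o)@ay]).round(4)
b=hit(p,C,346,141,.086)[:2]; print("knob V",V(k),"dot V",V(g),"plate top front/back",V(b),V(hit(p,C,346,149,.086)[:2]),"tcp",V(T[:2,3]))
```

```text
[array([0.4675, 0.2182]), array([0.7343, 0.2002])]
len 0.26740159765032206 yaw y -0.06726549169736551
q [0.6595 0.0749] -1.638061818492262
axis [0.5327 0.0534] axis img [0.5339 0.0556] knob [0.5107 0.1251] 0.07501168247704132
knob V [-0.04   -0.1518] dot V [ 0.0759 -0.1815] plate top front/back [-0.0923 -0.0048] [-0.0846 -0.0043] tcp [-0.0472 -0.0881]
```

>>> apply_moves --steps '[0,-0.004,-0.001,8,0,-0.008,-0.002,16,0,-0.012,-0.003,24,0,-0.016,-0.003,32,0,-0.02,-0.004,40,0,-0.024,-0.004,48,0,-0.028,-0.005,56,0,-0.031,-0.0055,64,0.03,-0.031,-0.0055,69,0.06,-0.031,-0.0055,69]'

```text
t: 4.45
tcp_pos: [0.545, 0.1343, 0.146]
ee_rot: [0.103, 0.701, 0.103, -0.699]
wrist_force: [-0.2, -0.3, -0.6]
finger_gap: 0.005
```

Run:
```python
from h import *
s,p,C,T=wrist(); print(s["t"],s["tcp_pos"],T[:3,:3].round(3).tolist(),np.round(s["joint_positions"],2))
q=np.array([.6598,.0757]);th=-1.638
ax=np.array([np.cos(th),np.sin(th)]); ay=np.array([-ax[1],ax[0]]);V=lambda w:np.array([(w[:2]-q)@ax,(w[:2]-q)@ay]).round(4)
print("tcp V",V(T[:3,3]))
for c,b in cen(p,(0,170,80),(6,255,255),k=1): print("red",c,b,V(hit(p,C,*c,.09)))
cv2.imwrite("pics/w2.png",p["color"])
```

```text
4.45 [0.54499913 0.13425443 0.1459526 ] [[0.003, 0.288, -0.958], [-0.0, -0.958, -0.288], [-1.0, 0.001, -0.003]] [-0.02  0.33 -0.41  1.9   0.16  0.93 -1.78]
tcp V [-0.0507 -0.1185]
red [259.  252.8] [258 250   3   6  16] [-0.0359 -0.158 ]
```

View pics/w2.png

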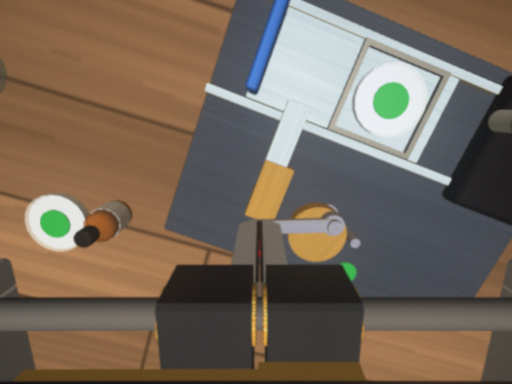

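>>> apply_moves --steps '[0.03,0,0,0,0.06,0,0,0,0.08,0,0,0,0.08,0,0,0]'

```text
t: 4.9
tcp_pos: [0.5431, 0.1342, 0.0641]
ee_rot: [-0.105, -0.698, -0.104, 0.701]
wrist_force: [-0.6, -0.2, -0.0]
finger_gap: 0.008
```

```bash
cat > arc.py <<'E'
from h import *
import sys
q=np.array([.6598,.0757]);th=-1.638
ax=np.array([np.cos(th),np.sin(th)]); ay=np.array([-ax[1],ax[0]])
A=np.array([.5332,.0545])
def plan(phis,d):
    s=env.sense(); Rt=R.from_quat(np.roll(s["ee_rot"],-1)).as_matrix(); t0=np.array(s["tcp_pos"])
    print(s["t"],t0.round(4),s["wrist_force"].round(1) if hasattr(s["wrist_force"],"round") else s["wrist_force"])
    zy=np.degrees(np.arctan2(Rt[1,2],Rt[0,2])-th)
    out=[]
    for f,dd in zip(phis,d):
        r=np.radians(f); rr=np.cos(r)*ax+np.sin(r)*ay; tt=-np.sin(r)*ax+np.cos(r)*ay
        w=np.append(A+.075*rr-dd*tt,.066); e=Rt.T@(w-t0)
        out+=[*e.round(3),round((-(f+90-zy)+180)%360-180)]
    print(out)
E
python3 -c "
from arc import *
plan([-159]*2+list(range(-156,-107,6))[:8],[.030,.020]+[.017]*8)"
```

```text
4.9 [0.5431 0.1342 0.0641] [-0.6 -0.2 -0. ]
[np.float64(-0.002), np.float64(-0.002), np.float64(0.003), 0, np.float64(-0.002), np.float64(-0.002), np.float64(0.013), 0, np.float64(-0.002), np.float64(-0.003), np.float64(0.02), -3, np.float64(-0.002), np.float64(-0.003), np.float64(0.028), -9, np.float64(-0.002), np.float64(-0.004), np.float64(0.036), -15, np.float64(-0.002), np.float64(-0.003), np.float64(0.044), -21, np.float64(-0.002), np.float64(-0.001), np.float64(0.052), -27, np.float64(-0.002), np.float64(0.001), np.float64(0.06), -33, np.float64(-0.002), np.float64(0.004), np.float64(0.067), -39, np.float64(-0.002), np.float64(0.008), np.float64(0.074), -45]
```

>>> apply_moves --steps '[-0.002,-0.002,0.003,0,-0.002,-0.002,0.013,0,-0.002,-0.003,0.02,-3,-0.002,-0.003,0.028,-9,-0.002,-0.004,0.036,-15,-0.002,-0.003,0.044,-21,-0.002,-0.001,0.052,-27,-0.002,0.001,0.06,-33,-0.002,0.004,0.067,-39,-0.002,0.008,0.074,-45]'

```text
t: 5.9
tcp_pos: [0.4762, 0.1071, 0.0692]
ee_rot: [0.366, 0.606, 0.366, -0.604]
wrist_force: [-0.7, 4.0, 2.6]
finger_gap: 0.005
```

Run:
```python
from arc import *
p=env.capture("top"); T=np.array(p["pose"])
cv2.imwrite("pics/t2.png",cv2.resize(p["color"][140:250,180:320],(764,600),interpolation=cv2.INTER_CUBIC))
plan(range(-108,-59,6),[.017]*9)
```

```text
5.95 [0.4754 0.1059 0.069 ] [-0.8  2.2  2.3]
[np.float64(0.003), np.float64(-0.001), np.float64(0.009), -5, np.float64(0.003), np.float64(-0.002), np.float64(0.017), -11, np.float64(0.003), np.float64(-0.002), np.float64(0.025), -17, np.float64(0.003), np.float64(-0.001), np.float64(0.033), -23, np.float64(0.003), np.float64(0.001), np.float64(0.041), -29, np.float64(0.003), np.float64(0.004), np.float64(0.049), -35, np.float64(0.003), np.float64(0.007), np.float64(0.056), -41, np.float64(0.003), np.float64(0.012), np.float64(0.063), -47, np.float64(0.003), np.float64(0.017), np.float64(0.069), -53]
```

View pics/t2.png

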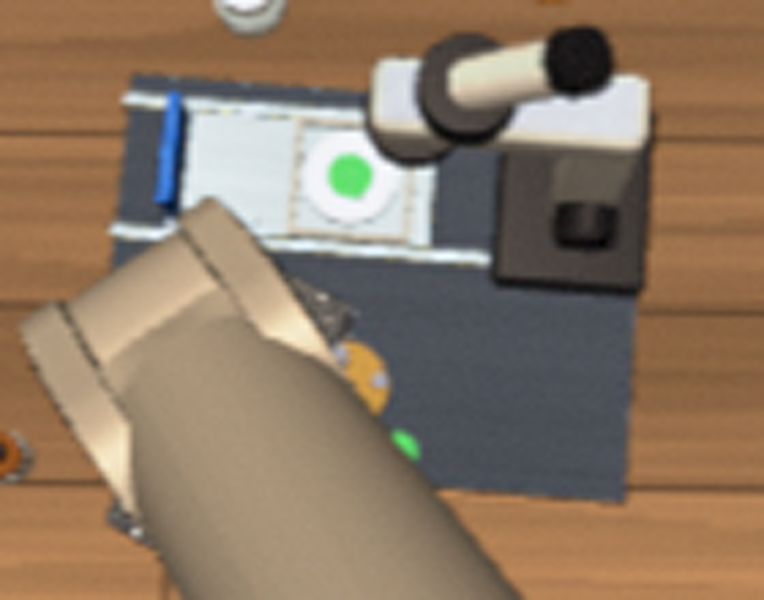

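The cam is turning with about 4 N at the fingertip. Continuing round the arc.

>>> apply_moves --steps '[0,-0.001,0.009,-5,0,-0.002,0.017,-11,0,-0.002,0.025,-17,0,-0.001,0.033,-23,0,0.001,0.041,-29,0,0.004,0.049,-35,0,0.007,0.056,-41,0,0.012,0.063,-47,0,0.015,0.067,-51,0,0.015,0.067,-51]'

```text
t: 6.95
tcp_pos: [0.4583, 0.0396, 0.0684]
ee_rot: [0.59, 0.391, 0.589, -0.39]
wrist_force: [-0.2, 0.5, 0.1]
finger_gap: 0.004
```

Run:
```python
from arc import *
s,p,C,T=wrist(); r=np.array(s["tcp_pos"])[:2]-A; print("tcp rel", r@ax, r@ay)
cv2.imwrite("pics/w3.png",p["color"])
print(np.round(s["joint_positions"],2))
plan(range(-60,-43,3),[.017]*6)
```

```text
tcp rel 0.019879115247917797 -0.0737580270274695
[ 0.44  0.36 -0.77  2.16  0.37  0.75 -0.17]
7.0 [0.458  0.0398 0.0682] [-0.3  0.1  0.4]
[np.float64(0.002), np.float64(-0.001), np.float64(0.003), -3, np.float64(0.002), np.float64(-0.001), np.float64(0.007), -6, np.float64(0.002), np.float64(-0.002), np.float64(0.011), -9, np.float64(0.002), np.float64(-0.002), np.float64(0.015), -12, np.float64(0.002), np.float64(-0.002), np.float64(0.019), -15, np.float64(0.002), np.float64(-0.002), np.float64(0.023), -18]
```

View pics/w3.png

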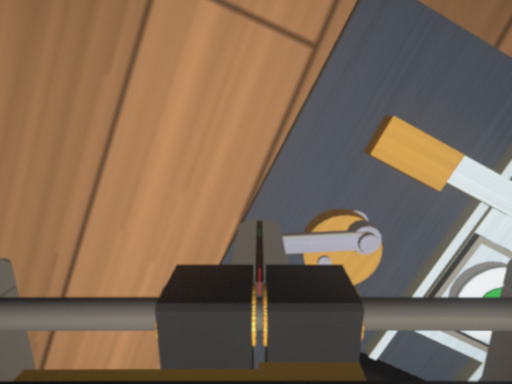

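>>> apply_moves --steps '[0.001,-0.001,0.004,-3,0.001,-0.001,0.008,-6,0.001,-0.002,0.012,-9,0.001,-0.002,0.015,-12,0.001,-0.002,0.018,-14,0.001,-0.002,0.018,-14]'

```text
t: 7.6
tcp_pos: [0.4631, 0.0231, 0.0669]
ee_rot: [0.633, 0.316, 0.632, -0.316]
wrist_force: [0.5, 1.6, -0.0]
finger_gap: 0.004
```

Run:
```python
from arc import *
s,p,C,T=wrist(); r=np.array(s["tcp_pos"])[:2]-A; print("tcp rel", r@ax, r@ay,s["wrist_force"])
cv2.imwrite("pics/w4.png",p["color"])
for ch in ("top","scene"):
    p=env.capture(ch); T=np.array(p["pose"])
    cv2.imwrite(f"pics/{ch}4.png",p["color"])
    for c,b in cen(p,(0,170,80),(6,255,255),(150,150,330,260),k=2): 
        w=hit(p,T,*c,.085)[:2]-A; print(ch,"red",c,b[4],w@ax,w@ay)
```

```text
tcp rel 0.03603628671497974 -0.06778533941551905 [ 0.52639706  1.59600478 -0.01638103]
scene red [283.2 186. ] 60 0.03966206583448761 -0.04265118905839738
```

```bash
python3 -c "
import cv2,numpy as np
a=cv2.resize(cv2.imread('pics/scene4.png')[150:250,220:340],(600,500),interpolation=cv2.INTER_CUBIC)
b=cv2.imread('pics/w4.png')[180:300,240:400]; b=cv2.resize(b,(200,150)); a[350:,:200]=b
cv2.imwrite('pics/c4.png',a)"
```

```text
(no output)
```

View pics/c4.png

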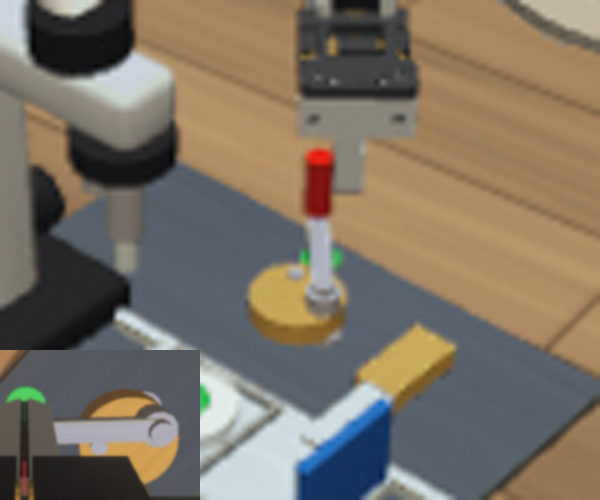

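Run:
```python
from arc import *
p=env.capture("scene"); T=np.array(p["pose"])
k=hit(p,T,283.4,180.9,.095)[:2]; g=hit(p,T,322/5+219.6,258/5+149.6,.013)[:2]
for n,w in (("knob",k),("dot",g)): r=w-A; print(n,r@ax,r@ay,np.degrees(np.arctan2(r@ay,r@ax)))
plan(range(-50,-40,2),[.017]*5)
```

```text
knob 0.047809854120488014 -0.05310533128485398 -48.00381418154113
dot 0.04604990173601462 -0.0571092996062412 -51.11914209271511
7.8 [0.463  0.023  0.0666] [-0.3  0.5  0.8]
[np.float64(0.001), np.float64(0.0), np.float64(-0.001), 1, np.float64(0.001), np.float64(-0.0), np.float64(0.002), -1, np.float64(0.001), np.float64(-0.001), np.float64(0.004), -3, np.float64(0.001), np.float64(-0.001), np.float64(0.007), -5, np.float64(0.001), np.float64(-0.002), np.float64(0.01), -7]
```

The knob is at about -48 to -49° and the dot at -51°. That puts the cam at or just past low, short of the stop. Backing off and lifting.

>>> apply_moves --steps '[0,0,-0.015,0,0,0,-0.03,0,-0.03,0,-0.03,0,-0.07,0,-0.03,0,-0.1,0,-0.03,6,-0.1,0,-0.03,14,-0.1,0,-0.03,22,-0.1,0,-0.03,30,-0.1,0,-0.03,36,-0.1,0,-0.03,36]'

```text
t: 8.8
tcp_pos: [0.4442, 0.0479, 0.1664]
ee_rot: [0.504, 0.495, 0.504, -0.496]
wrist_force: [0.1, -0.4, -0.2]
finger_gap: 0.007
```

Run:
```python
from arc import *
s,p,C,T=wrist(); Rt=T[:3,:3]; print(s["t"],T[:3,3].round(4),"z yaw rel",np.degrees(np.arctan2(Rt[1,2],Rt[0,2])-th))
print((Rt.T@(np.array([.6685,.2054,.16])-T[:3,3])).round(3))
for ch in ("top","scene"):
    p=env.capture(ch); T=np.array(p["pose"])
    for c,b in cen(p,(0,170,80),(6,255,255),(150,150,330,260),k=1):
        w=hit(p,T,*c,.085)[:2]-A; print(ch,"red",c,b[4],w@ax,w@ay,np.degrees(np.arctan2(w@ay,w@ax)))
```

```text
8.8 [0.4442 0.0479 0.1664] z yaw rel 4.844642732305923
[ 0.006  0.227 -0.154]
scene red [283.2 186.1] 61 0.039328069549981665 -0.042247515173896986 -47.04963966070735
```

>>> apply_moves --steps '[0,0.033,-0.022,1,0,0.066,-0.044,2,0,0.099,-0.066,3,0,0.132,-0.088,4,0,0.165,-0.11,5,0,0.198,-0.132,5,0,0.227,-0.154,5,0,0.227,-0.154,5]'

```text
t: 9.75
tcp_pos: [0.6706, 0.2087, 0.1654]
ee_rot: [0.483, 0.516, 0.485, -0.515]
wrist_force: [-0.6, -0.3, -0.8]
finger_gap: 0.008
```

Run:
```python
from arc import *
s,p,C,T=wrist(); Rt=T[:3,:3]; print(s["t"],T[:3,3].round(4),"z yaw rel",np.degrees(np.arctan2(Rt[1,2],Rt[0,2])-th))
cv2.imwrite("pics/w5.png",p["color"])
for c,b in cen(p,(100,150,60),(125,255,255),k=2): print("blue",c,b,[(Rt.T@(hit(p,C,*x,.086)-T[:3,3])).round(4) for x in (c,(b[0],b[1]),(b[0]+b[2],b[1]))])
p=env.capture("top"); Tt=np.array(p["pose"])
for c,b in cen(p,(0,170,80),(6,255,255),(200,190,270,240),k=1):
    w=hit(p,Tt,*c,.09)[:2]-A; print("knob",c,b[4],w@ax,w@ay,np.degrees(np.arctan2(w@ay,w@ax)))
```

```text
9.75 [0.6706 0.2087 0.1654] z yaw rel 0.15156173291557612
blue [226.3 242.3] [219 238  16  10 132] [array([ 0.0793, -0.0306,  0.0429]), array([ 0.0793, -0.0372,  0.0387]), array([ 0.0793, -0.0226,  0.0386])]
blue [290.6 242.8] [284 238  14  10 116] [array([0.0792, 0.0282, 0.0433]), array([0.0793, 0.0221, 0.0385]), array([0.0792, 0.0348, 0.0385])]
```

View pics/w5.png

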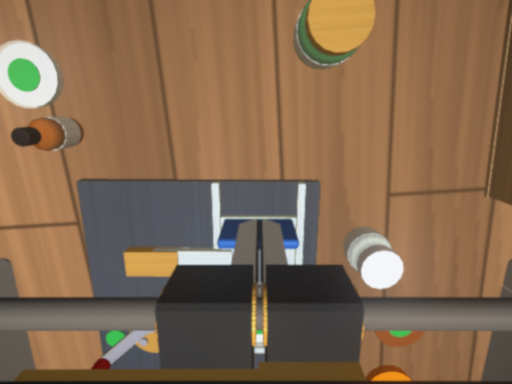

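>>> apply_moves --steps '[0.035,0,0,0,0.07,0,0,0,0.103,0,0,0,0.103,-0.001,0.01,0,0.103,-0.001,0.02,0,0.103,-0.001,0.028,0,0.103,-0.001,0.034,0,0.103,-0.001,0.04,0,0.103,-0.001,0.046,0,0.103,-0.001,0.05,0]'

```text
t: 10.85
tcp_pos: [0.6651, 0.1548, 0.0641]
ee_rot: [0.483, 0.517, 0.482, -0.517]
wrist_force: [0.7, 2.6, 2.3]
finger_gap: 0.006
```

Run:
```python
from arc import *
s,p,C,T=wrist(); print(s["t"],T[:3,3].round(4),np.round(s["wrist_force"],1),"V",((T[:2,3]-q)@ax).round(4),((T[:2,3]-q)@ay).round(4))
cv2.imwrite("pics/w6.png",p["color"])
```

```text
10.85 [0.6651 0.1548 0.0641] [0.7 2.6 2.3] V -0.0793 -0.0
```

View pics/w6.png

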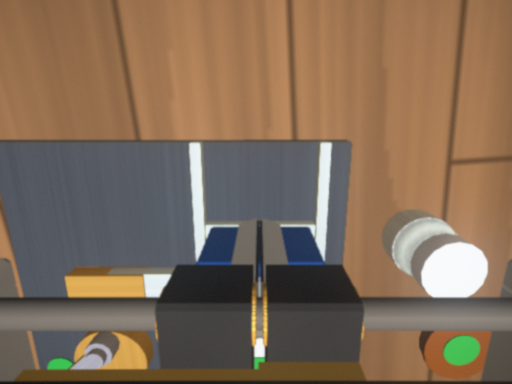

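>>> apply_moves --steps '[0,0,0.005,0,0,0,0.01,0,0,0,0.014,0,0,0,0.018,0,0,0,0.02,0,0,0,0.022,0,0,0,0.022,0]'

```text
t: 11.6
tcp_pos: [0.6634, 0.1365, 0.0636]
ee_rot: [0.482, 0.518, 0.484, -0.515]
wrist_force: [4.8, 16.0, -5.4]
finger_gap: 0.007
```

>>> apply_moves --steps '[0,0,0.002,0,0,0,0.002,0,0,0,0.002,0]'

```text
t: 11.9
tcp_pos: [0.6633, 0.1364, 0.0637]
ee_rot: [0.482, 0.518, 0.485, -0.514]
wrist_force: [7.8, 23.8, -8.6]
finger_gap: 0.004
```

Run:
```python
from arc import *
s=env.sense(); print(s["t"],s["tcp_pos"],np.round(s["wrist_force"],1))
p=env.capture("scene"); cv2.imwrite("pics/s7.png",cv2.resize(p["color"][140:300,190:340],(562,600),interpolation=cv2.INTER_CUBIC))
T=np.array(p["pose"])
for c,b in cen(p,(0,170,80),(6,255,255),(150,150,330,260),k=1): print("red",c,b[4])
```

```text
11.9 [0.66333661 0.13643421 0.06367918] [ 7.8 23.8 -8.6]
```

View pics/s7.png

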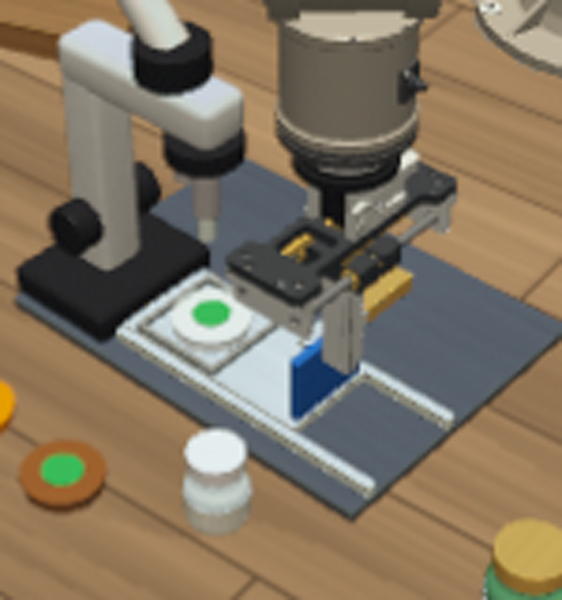

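The carriage has hit a hard stop: 24 N with no further motion, and the dish is under the lens. Backing off and lifting clear.

>>> apply_moves --steps '[0,0,-0.015,0,0,0,-0.035,0,0,0,-0.06,0,-0.04,0,-0.08,0,-0.085,0,-0.1,0,-0.12,0,-0.12,0,-0.12,0,-0.12,0]'

```text
t: 12.65
tcp_pos: [0.6721, 0.2552, 0.1888]
ee_rot: [0.484, 0.518, 0.483, -0.514]
wrist_force: [0.0, 0.6, 0.2]
finger_gap: 0.004
```

Run:
```python
from arc import *
s=env.sense(); print(s["t"],s["tcp_pos"],np.round(s["wrist_force"],1))
p=env.capture("scene"); T=np.array(p["pose"]); a=cv2.resize(p["color"][150:290,190:340],(600,560),interpolation=cv2.INTER_CUBIC); cv2.imwrite("pics/s8.png",a)
for c,b in cen(p,(0,170,80),(6,255,255),(150,150,330,260),k=1): print("red",c,b[4])
Q=np.append(A-.03*ax+.125*ay,0)
pt=env.capture("top"); Tt=np.array(pt["pose"])
for n,pp,TT in (("scene",p,T),("top",pt,Tt)):
    for r in env.regions_of(pp,"dish")[:3]:
        w=hit(pp,TT,*r["pixel"],.04)-Q; print(n,"dish",round(r["confidence"],2),np.round(r["pixel"]),(w[:2]@ax).round(4),(w[:2]@ay).round(4))
    for z in (.118,):
        pass
```

```text
12.65 [0.67214044 0.25521222 0.18881621] [0.  0.6 0.2]
red [283.2 186. ] 60
scene dish 0.85 [208. 267.] 0.0259 0.2005
scene dish 0.71 [182. 247.] 0.1374 0.1953
scene dish 0.63 [247. 225.] 0.062 0.0052
top dish 0.6 [279. 131.] 0.1495 0.1714
top dish 0.58 [256. 171.] 0.0739 0.0056
top dish 0.51 [254. 130.] 0.0531 0.1672
```

View pics/s8.png

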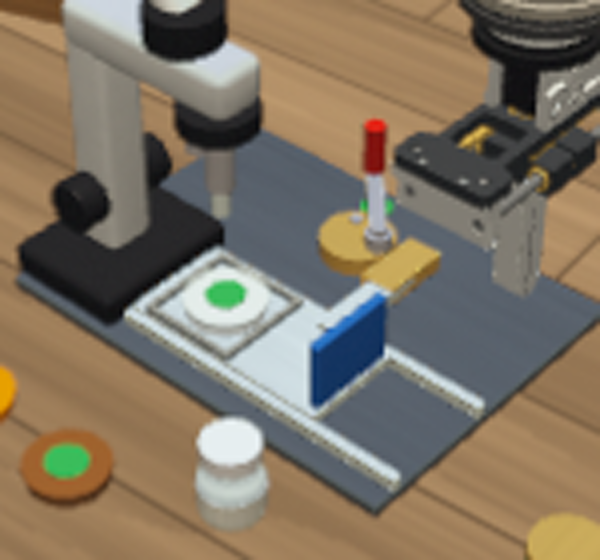

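The knob is still at pixel (283.2,186), over the dot, and the dish is in its seat below the lens. As a numeric check, I'll compare the carriage travel and the lens-to-seat offset, and check the bystanders.

Run:
```python
from arc import *
Q=A-.03*ax+.125*ay
for ch,roi in (("scene",(240,200,310,290)),("top",(195,140,250,200))):
    p=env.capture(ch); T=np.array(p["pose"]); o=dict(p); o["color"]=cv2.imread(f"pics/{ch}1.png")
    xs=[]
    for im in (o,p):
        c,b=cen(im,(100,150,50),(125,255,255),roi,1)[0]; w=hit(p,T,*c,.056)[:2]-Q; xs.append(w@ax); print(ch,c,b,(w@ax).round(4),(w@ay).round(4))
    print("travel",xs[1]-xs[0])
    if ch=="scene":
        l=hit(p,T,244.4,203.0,.118)[:2]-Q; print("lens V",l@ax,l@ay)
        c,b=cen(p,(45,100,60),(85,255,255),(225,210,265,240),1)[0]; d=hit(p,T,*c,.036)[:2]-Q; print("specimen",c,d@ax,d@ay)
    # bystander difference
    df=cv2.absdiff(o["color"],p["color"]).max(2)>40; n,l,s,_=cv2.connectedComponentsWithStats(df.astype(np.uint8)); print(ch,[tuple(map(int,x)) for x in s[1:] if x[4]>12])
```

```text
scene [288.3 243.4] [280 230  18  28 288] -0.0873 -0.0013
scene [276.4 236.8] [268 224  18  27 291] -0.0452 -0.0001
travel 0.0421488863156906
lens V 0.07268565229953303 0.0038876289434903485
specimen [246.  222.9] 0.07607798482026565 -0.003630836350003665
scene [(166, 0, 48, 72, 1086), (282, 0, 17, 42, 267), (223, 0, 161, 262, 10666), (363, 12, 30, 101, 698), (351, 103, 14, 5, 57), (343, 132, 8, 6, 23)]
top [210.7 167.6] [208 157   6  22  66] -0.093 0.0031Traceback (most recent call last):
  File "<stdin>", line 7, in <module>
IndexError: list index out of range
```

```bash
python3 -c "
from station import env
print(env.sense()['t'],env.job_done())"
```

```text
the job is handed in; nothing more can be done
12.95 None
```

I turned the cam to its low point first, then pushed the carriage forward until it stopped under the lens. I handed the job in at 13 s, with the gripper clear of everything.

- **Cam:** a shut fingertip pushed the knob about 110° counter-clockwise, with about 4 N. The last measurement puts the knob at −48° to −49° and the green dot at −50° to −51°. That is 1–3° past low, within my measuring error and short of the stop. The knob's image position was the same after I backed off and after the carriage push.
- **Carriage:** the push stopped hard, with 24 N and no further movement. Measured travel was 42 mm, against the 41–45 mm expected.
- **Dish:** it rode along in its seat and ended within 4 mm of the lens along the slide and about 8 mm sideways. I put the sideways part down to measuring error and the dish's play.
- **Other things on the table:** I aimed no move at them, and the views of the stand showed the jar and brown dish in place. The full before-and-after comparison was incomplete. The top-camera half failed because the arm hid the blue plate, and in the scene camera the largest changed area was the arm's own.

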